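Loosen the knurled locking collar by two turns

TASK

Loosen the locking collar of the holding fixture by rolling a fingertip along its knurled rim, anticlockwise seen from above: first bring the white line on the collar round to the fixed pointer, then go on for two more full turns and stop with the line at the pointer again. Lift nothing: leave the metal fitting standing in the middle of the fixture, and the spare fitting, the spool and the screwdriver where they are.

Things in the scene. Friction and masses are not known exactly. Their poses are not given: they have to be found in the camera images.
- fixture: Holding fixture bolted to the bench. Green base plate 190 mm (its x) by 150 mm (its y), 18 mm high; on it a steel disc of 132 mm diameter up to 30 mm height, above that the collar. Origin: centre of the underside, on the collar's vertical axis. Its x axis points from the axis to the fixed pointer.
- collar_axis (a point): On the collar's axis, half-way up its rim, 53 mm above the bench. The collar is a dark steel disc, 113 mm in diameter over its knurled rim (36 upright rounded ridges, 3 mm high), which reaches from 40 to 66 mm above the bench; its flat top is at 66 mm. All of the fixture outside the rim is lower than 31 mm, so a fingertip can pass all the way round.
- pointer (a point): Outer end, at its top, of the fixed white pointer on the fixture: a bar with a diamond-shaped head, 6 to 12 mm wide, that sticks out from under the collar, 85 mm from the collar's axis and 30 mm above the bench.
- mark (a point): Near the outer end of the white radial line (28 mm long, 6 mm wide) on the collar's flat top, 48 mm from the axis, 66 mm above the bench; it turns with the collar. It is at the pointer when it lies in the same direction from the axis as the pointer.
- collar (a joint): Angle of the collar, rad, counted through all turns, growing anticlockwise from above. 0: line first at the pointer; 6.28: one full turn later; 12.57: two (the goal). Starts between -1.6 and -0.4 (line 23 to 92 degrees short of the pointer). Turns in place, never rising; needs 0.1 N m (2 N along the rim; pressing the rim with 5 to 10 N gives hold) and stays where left.
- fitting_mid (a point): Middle, half-way up, of the plain metal fitting that stands loose in the socket on the collar's axis: a round fitting 56 mm high, 24 mm in diameter, with a flange of 32 mm; its top is 90 mm above the bench, 24 mm above the collar's top.
- spare_mid (a point): Middle, half-way up, of a second, equal loose fitting (56 mm high, flange 32 mm) that stands on the bench beside the fixture.
- spool_mid (a point): Middle, half-way up, of a loose spool standing on the bench, 52 mm in diameter, 42 mm high.
- driver_grip (a point): Middle of the handle of a loose screwdriver lying on the bench; its x axis points along it to the blade.
Mind the look-alikes: they are no part of the job. What is shaped like the part that bears fitting_mid but black, pink or purple is not meant.

How it is judged (in metres and radians):
On the way, in this order (a step that is already met when the one before it is completed fails the run):
1. a finger turns the collar until its line comes to the pointer (value of joint collar above -0.2 rad and contact force between collar and the fingers above 0.2 N).
2. a finger turns the collar one full turn further (value of joint collar above 5.983 rad and contact force between collar and the fingers above 0.2 N).
3. a finger turns the collar the second full turn (value of joint collar above 12.266 rad and contact force between collar and the fingers above 0.2 N).
At the end, for the whole second after the job is handed in: The collar rests two full turns beyond the first meeting of line and pointer (joint 12.57 rad within 0.3 rad, about 17 degrees); the fitting still stands in its socket, upright; the spare fitting, spool and screwdriver lie within 20 mm of where they were (value of joint collar between 12.266 and 12.866 rad and velocity of joint collar between -0.05 and 0.05 rad/s and horizontal distance between fitting_mid and collar_axis below 0.006 m and z of fitting_mid in the frame of fixture below 0.07 m and angle between fitting_mid's own z axis and vertical below 0.2 rad and distance of each of spare_mid, spool_mid, driver_grip from where it was at the start of the episode below 0.02 m); the robot touches nothing.
It fails at once if the fitting in the socket is lifted or pulled out (z of fitting_mid in the frame of fixture above 0.072 m).
It fails at once if the spare beside the fixture is lifted or pushed out of its place (more than 20 mm) (distance of spare_mid from where it was at the start of the episode above 0.02 m).
It fails at once if the spool beside the fixture is lifted or pushed out of its place (more than 20 mm) (distance of spool_mid from where it was at the start of the episode above 0.02 m).
It fails at once if the driver beside the fixture is lifted or pushed out of its place (more than 20 mm) (distance of driver_grip from where it was at the start of the episode above 0.02 m).
It also fails if it takes over 72 s, if anything falls off the work surface, if the arm or the gripper's body presses on something with over 40 N, if the wrist force passes 120 N, or if a joint passes its speed limit or range.

ROBOT

A 6-joint arm with a two-finger parallel gripper is mounted at the origin on the work surface. World frame = base frame: x ahead of the robot, y to its left, z up, the work surface at z = 0. Lengths are in mm, angles in degrees, forces in N, time in s.
With the tool pointing down it reaches from about 350 to 850 mm from the base axis. Payload 8.1 kg.
Tool frame: the origin (TCP) lies at the very end of the fingers, on their centre line; the grasp point (between the pads) lies r.tcp_to_grasp behind it (r.tcp_to_grasp is the distance from the TCP to the grasp point, in mm); z points along the fingers, y is the line along which they close (so a half turn about z gives the same grasp; the last joint's range is limited). The gripper opens to 85 mm and grips with 20 to 120 N. Pads are 22 mm wide; open, the fingers measure 114 mm over their backs; the gripper's body (76 mm by 85 mm) begins 54 mm behind the grasp point. The pads swing forward as they close: fully open they stand 13 mm farther back than shut.
Start: joints at [-77.143, 7.471, 85.268, -0, 87.261, -4.893], TCP at [182.941, -571.435, 231.292] pointing down, gripper open.
Joint ranges: [-169.43, 169.43], [-51.17, 129.36], [1.28, 143.12], [-76.62, 256.62], [0, 156.53], [-152.29, 152.29]. Speed limits (degrees/s): [136.94, 136.94, 159.86, 180, 180, 180].

INTERFACE

Orientations are given as [roll, pitch, yaw] about the fixed x, y, z axes, in that order (R = Rz(yaw) Ry(pitch) Rx(roll)).
In Python, from bench import r gives the robot as it stands.
- The arm moves only by the shell command python3 -m handwheel 'ROWS' [OPENING] [FORCE]. ROWS is JSON, a list of rows, each a list of 4 numbers: the shift along the tool's x, y, z in m, then the turn about the tool's z in degrees. A call has 1 to 10 rows; each row shifts and turns the commanded pose from where the row before left it, along the tool's axes as they then stand; what a row does not reach is not made up. A row lasts 1/10 s, in which the tool goes at most 50 mm and 8.59 degrees, less where a joint would pass 70% of its speed; a pose out of reach is approached as far as the arm can. A call is refused whole if a number of a shift passes 0.05 or a number of a turn 8.59, either way. A call with a gripper value outside its range is refused whole. OPENING is the finger opening in m, from 0 to 0.0854, set as the call begins (- or left out, the last holds). The fingers move at their own pace and stop on an object; FORCE is the grip in N (left out, the last holds). Time passes only in rows, so rows that do not move let the fingers close. It gives the time, the measured TCP pose, the force, the opening and the grip force at its end, in the units of the state.
- r.sense(): the state, without advancing time (a new reading comes with each control period).
- r.snapshot(name): name is "scene" or "side" or "wrist"; returns the picture (420x560x3 uint8, red, green, blue); there is no depth.
- r.camera_params(name): a dict with "fx", "fy", "cx", "cy" (pixels), "D" ([k1, k2, p1, p2, k3] as OpenCV has them; the pictures are not rectified), "R" (3x3) and "t" (3): a world point X has camera coordinates R X + t; the wrist camera has in their place "mount" (4x4, takes a point from camera to tool coordinates, whose origin is the TCP and whose axes are the flange's). Camera axes: x right, y down, z forward; pixel columns grow to the right and rows downward; lengths in mm; the calibration is good to about 2 mm. A picture is of the moment at which its call begins: read the wrist's pose just before it. camera_params takes no time and is no camera call.
- r.hand_in(): hands the job in; it is judged then, once.
The state is a dict: "time": time; "joint_pos": joint angles; "qd": joint speeds; "joint_efforts": joint torques, N m; "tool_pos": TCP position; "tcp_rot": TCP orientation; "ft_force": force on the tool from outside, world axes, zero at the start; "wrist_torque": the same for the moment, N m; "finger_gap": finger opening in mm; "grip_force": force on a finger pad.
Only numpy, scipy, OpenCV 4.12 (cv2) and the standard library are available. Lean on these libraries where they do the work, as an engineer would, in place of code of your own. Each camera call takes 0.05 s, during which the arm holds its last target. There are 200 camera calls.

## Working session

There is one attempt and no reset: what is moved stays moved. The work goes in short steps, Python scripts to look and compute and a shell command to move; the robot and the scene stay as the last step left them, time stands still between calls to the robot, and variables do not carry over. Pictures are saved under pics/ and viewed, at most 10 in all, crops included, and the job is handed in when it is done.

```bash
ls; mkdir -p pics; python3 - <<'E'
from bench import r
import cv2,numpy as np
a=[r.snapshot(n) for n in("scene","side")]
for n,i in zip(("scene","side"),a):
    cv2.imwrite(f"pics/{n}0.png",i[:,:,::-1]); p=r.camera_params(n); print(n,{k:np.round(v,3).tolist() for k,v in p.items()})
print(r.camera_params("wrist"));print(r.sense(), r.tcp_to_grasp)
E
```

```text
pics
scene {'fx': 462.879, 'fy': 462.879, 'cx': 268.05, 'cy': 214.048, 'D': [0.02, 0.0, 0.0, 0.0, 0.0], 'R': [[-0.555, 0.832, 0.009], [0.525, 0.358, -0.772], [-0.646, -0.424, -0.635]], 't': [275.372, -263.189, 1297.742]}
side {'fx': 388.784, 'fy': 388.784, 'cx': 284.058, 'cy': 204.465, 'D': [-0.062, 0.0, 0.0, 0.0, 0.0], 'R': [[0.987, -0.157, 0.009], [-0.083, -0.568, -0.819], [0.134, 0.808, -0.574]], 't': [-569.072, 142.711, 690.418]}
{'fx': 306.96491819978564, 'fy': 306.96491819978564, 'cx': 275.86783730015975, 'cy': 213.1175792764969, 'D': array([-0.02634189,  0.        ,  0.        ,  0.        ,  0.        ]), 'mount': array([[ 6.89510217e-05, -9.44849002e-01, -3.27506272e-01,
         8.47308003e+01],
       [ 9.99999954e-01,  1.61390707e-04, -2.55075512e-04,
         6.28777672e-01],
       [ 2.93864312e-04, -3.27506240e-01,  9.44848970e-01,
        -1.42737052e+02],
       [ 0.00000000e+00,  0.00000000e+00,  0.00000000e+00,
         1.00000000e+00]])}
{'time': 0.1, 'joint_pos': array([-7.71425318e+01,  7.51041694e+00,  8.53212899e+01, -1.06075264e-03,
        8.72604536e+01, -4.89254496e+00]), 'qd': array([ 0.01562602, -0.00792711, -0.2671437 , -0.0555799 ,  0.06845786,
       -0.0106957 ]), 'joint_efforts': array([ 6.93813454e-04, -5.70950031e+01, -5.01943731e+01, -1.94122013e-04,
        8.17050459e-03,  1.00760381e-06]), 'tool_pos': array([ 182.8331938 , -570.96892438,  230.36988316]), 'tcp_rot': array([-1.79908085e+02, -6.80451603e-03,  1.77500592e+01]), 'ft_force': array([ 0.92231455, -0.35200297,  0.1259479 ]), 'wrist_torque': array([ 0.00943998, -0.00416227,  0.01927666]), 'grip_force': 0.0, 'finger_gap': 85.41923862071461} 18.700000000000003
```

View pics/scene0.png

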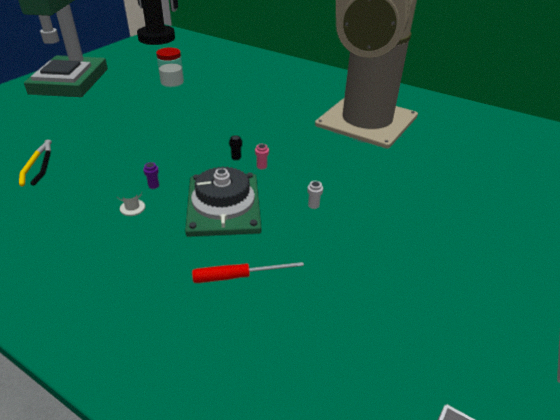

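View pics/side0.png

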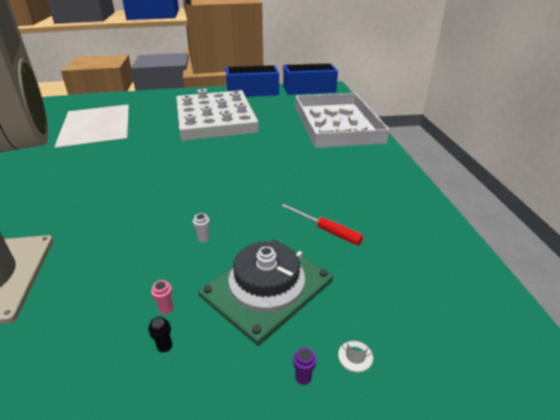

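Scene: fixture with collar at (222,188), pointer tip about (223,219), mark about (203,184), grey fitting in the socket (222,176), spare grey (315,195), spool (132,205) and driver (220,272). Side: collar (267,265), mark (285,271), pointer (299,255), spare (202,228), spool (355,355). The black, pink and purple fittings are look-alikes. I'll enlarge both views to confirm.

```bash
cat > h.py <<'E'
import numpy as np,cv2
from bench import r
def ray(n,uv):
    p=r.camera_params(n);K=np.array([[p["fx"],0,p["cx"]],[0,p["fy"],p["cy"]],[0,0,1]])
    q=cv2.undistortPoints(np.array([[uv]],float),K,np.array(p["D"],float))[0,0]
    R=np.array(p["R"]);return -R.T@np.array(p["t"]), R.T@np.array([q[0],q[1],1])
def onz(n,uv,z):
    o,d=ray(n,uv);return o+d*(z-o[2])/d[2]
E
python3 - <<'E'
import cv2,numpy as np
from h import *
s=cv2.imread("pics/scene0.png");d=cv2.imread("pics/side0.png")
a=cv2.resize(s[150:245,175:275],None,fx=4,fy=4,interpolation=2);b=cv2.resize(d[230:350,195:340],None,fx=3,fy=3,interpolation=2)
im=np.zeros((380,840,3),np.uint8);im[:a.shape[0],:400]=a;im[:360,400:835]=b
im=im[:,:800];cv2.imwrite("pics/crop.png",im)
for n,c,m,p,o in(("scene",(222,188),(203,184),(223,219),dict(spare=(315,207),spool=(132,208),drv=(221,272),blade=(303,264),purple=(153,186),pink=(262,166))),("side",(267,262),(285,271),(299,255),dict(spare=(203,240),spool=(356,360),drv=(340,231),blade=(283,206),purple=(304,380),pink=(166,310)))):
    print(n,onz(n,c,66)[:2].round(),onz(n,m,66)[:2].round(),onz(n,p,30)[:2].round(),{k:onz(n,v,5)[:2].round().tolist() for k,v in o.items()})
E
```

```text
scene [551. -76.] [ 562. -116.] [593. -42.] {'spare': [429.0, 75.0], 'spool': [650.0, -242.0], 'drv': [690.0, 27.0], 'blade': [590.0, 140.0], 'purple': [568.0, -262.0], 'pink': [363.0, -106.0]}
side [532. -92.] [ 559. -117.] [597. -44.] {'spare': [418.0, 56.0], 'spool': [643.0, -255.0], 'drv': [702.0, 43.0], 'blade': [598.0, 150.0], 'purple': [561.0, -274.0], 'pink': [358.0, -118.0]}
```

View pics/crop.png

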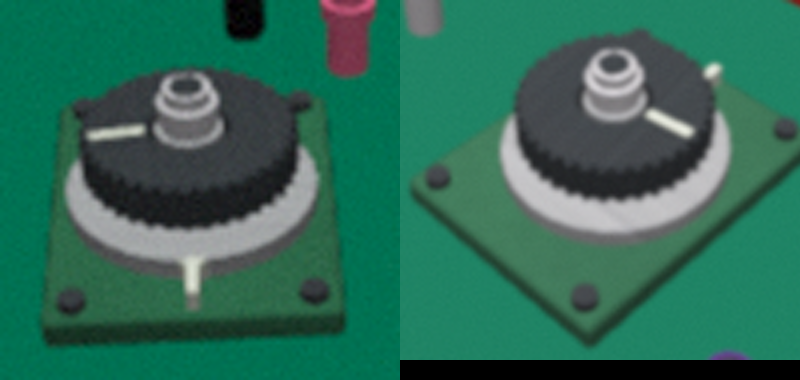

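The crop confirms the fixture: the only steel disc with a grey fitting standing in its socket. The mark runs from scene (197,184) to (211,182), and the pointer tip is near (223,223). In the side view the mark's outer end is at (292,274) and the pointer at (300,253).

```bash
python3 - <<'E'
from h import *
for n,f,mo,mi,p in(("scene",(221.5,170.5),(196.5,183.5),(211,182),(223,222.5)),("side",(265.8,250.5),(292,274),(277,267.5),(300,252.5))):
    c,o,i,q=[onz(n,a,z)[:2] for a,z in((f,90),(mo,66),(mi,66),(p,30))]
    ang=lambda v:np.degrees(np.arctan2(v[1],v[0])).round(1)
    print(n,c.round(1),o.round(1),i.round(1),q.round(1),"mark",ang(o-c),ang(o-i),"ptr",ang(q-c),np.hypot(*(o-c)),np.hypot(*(q-c)))
E
```

```text
scene [529.1 -92.4] [ 567.7 -128.2] [ 547.  -107.3] [601.8 -35.8] mark -42.8 -45.3 ptr 37.9 52.71875830173645 92.16557971394587
side [530.9 -89.5] [ 568.7 -125.4] [ 546.9 -107. ] [600.1 -37.5] mark -43.5 -40.1 ptr 36.9 52.14709135893358 86.56258054227068
```

Two views agree: axis about (530,-91), mark at -43°, pointer at about 38°, so the collar starts near -81° and needs about 801° in total. The plan is three strokes of about 267° with closed fingers on the -x face, turning the tool with the collar, and rewinding clear of the rim between strokes. First I'll approach high up.

```bash
python3 -m handwheel '[[0.025,-0.013,0,0],[0.025,-0.013,0,0],[0.025,-0.013,0,0],[0.025,-0.013,0,0],[0.025,-0.013,0,0],[0.025,-0.013,0,0],[0.025,-0.013,0,0],[0.025,-0.013,0,0],[0.025,-0.013,0,0],[0.025,-0.013,0,0]]' 0 20
python3 -m handwheel '[[0.025,-0.013,0,0],[0.025,-0.013,0,0],[0.025,-0.013,0,0],[0.025,-0.013,0,0],[0.025,-0.013,0,0],[0.025,-0.013,0,0],[0.025,-0.013,0,0],[0.025,-0.013,0,0],[0.025,-0.013,0,0],[0.025,-0.013,0,0]]'
python3 -m handwheel '[[0,0,0,8],[0,0,0,8],[0,0,0,8],[0,0,0,8],[0,0,0,8],[0,0,0,8],[0,0,0,8],[0,0,0,8],[0,0,0,8.5],[0,0,0,0]]'
cat >> h.py <<'E'
C=np.array([530.,-91.])
def st():
    s=r.sense();p=s["tool_pos"];d=p[:2]-C;u=d/np.hypot(*d);t=np.array([-u[1],u[0]]);f=s["ft_force"]
    print("t %.1f R %.1f phi %.1f yaw %.1f z %.1f Fr %.1f Ft %.1f Fz %.1f j6 %.0f"%(s["time"],np.hypot(*d),np.degrees(np.arctan2(d[1],d[0])),s["tcp_rot"][2],p[2],f[:2]@u,f[:2]@t,f[2],s["joint_pos"][5]),p.round(1))
E
python3 - <<'E'
from h import *
st()
s=r.sense();i=r.snapshot("wrist")
cv2.imwrite("pics/w1.png",i[:,:,::-1])
E
```

```text
time: 1.1
tool_pos: [381.9, -370.3, 230.8]
tcp_rot: [-180.0, 0.0, 17.7]
ft_force: [0.4, -0.9, -0.3]
finger_gap: 0.1
grip_force: 0.0
time: 2.1
tool_pos: [580.3, -170.4, 230.7]
tcp_rot: [-180.0, 0.0, 17.8]
ft_force: [1.1, -0.7, 0.9]
finger_gap: -0.2
grip_force: 0.0
time: 3.1
tool_pos: [579.6, -171.3, 230.7]
tcp_rot: [180.0, 0.1, -54.9]
ft_force: [-0.3, -0.0, 0.2]
finger_gap: -0.1
grip_force: 0.0
t 3.1 R 94.3 phi -58.3 yaw -54.9 z 230.7 Fr -0.1 Ft -0.2 Fz 0.2 j6 124 [ 579.6 -171.3  230.7]
```

View pics/w1.png

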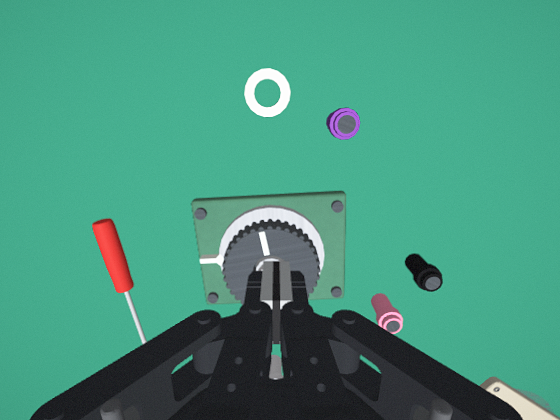

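The wrist view confirms the layout: collar at (272,265), mark (264,245), pointer (210,260), spool at top left (267,92), driver at left and purple fitting (344,124). All are clear of the path. I'll lower, then feel inward.

```bash
python3 -m handwheel '[[0,0,0.018,0],[0,0,0.018,0],[0,0,0.018,0],[0,0,0.018,0],[0,0,0.018,0],[0,0,0.018,0],[0,0,0.018,0],[0,0,0.018,0],[0,0,0.018,0],[0,0,0.02,0]]' >/dev/null; python3 -c "from h import *;st()"
python3 -m handwheel '[[-0.006,-0.005,0,0],[-0.006,0,0,0],[-0.006,0,0,0],[-0.004,0,0,0],[0,0,0,0]]' >/dev/null; python3 -c "from h import *;st()"
python3 -m handwheel '[[-0.001,0,0,0],[-0.001,0,0,0],[0,0,0,0]]' >/dev/null; python3 -c "from h import *;st()"
python3 -m handwheel '[[-0.001,0,0,0],[-0.001,0,0,0],[0,0,0,0]]' >/dev/null; python3 -c "from h import *;st()"
```

```text
t 4.2 R 94.6 phi -58.2 yaw -54.5 z 48.7 Fr -0.3 Ft -0.5 Fz 0.2 j6 123 [ 579.9 -171.4   48.7]
t 4.7 R 72.2 phi -54.9 yaw -54.7 z 50.4 Fr 0.5 Ft -0.5 Fz -0.2 j6 125 [ 571.5 -150.1   50.4]
t 5.0 R 70.5 phi -55.3 yaw -54.8 z 49.4 Fr -0.0 Ft 0.1 Fz 0.4 j6 125 [ 570.2 -149.    49.4]
t 5.2 R 68.5 phi -55.3 yaw -54.8 z 49.3 Fr 0.2 Ft -0.4 Fz 0.2 j6 125 [ 569.  -147.4   49.3]
```

```bash
for k in 1; do python3 -m handwheel '[[-0.001,0,0,0],[-0.001,0,0,0],[0,0,0,0]]' >/dev/null; python3 -c "from h import *;st()"
python3 -m handwheel '[[-0.001,0,0,0],[0,0,0,0]]' >/dev/null; python3 -c "from h import *;st()"
python3 -m handwheel '[[-0.001,0,0,0],[0,0,0,0]]' >/dev/null; python3 -c "from h import *;st()"; done
```

```text
t 5.5 R 68.2 phi -55.3 yaw -54.8 z 49.5 Fr 9.7 Ft 0.3 Fz -6.0 j6 125 [ 568.8 -147.1   49.5]
t 5.8 R 68.1 phi -55.3 yaw -54.8 z 49.6 Fr 12.7 Ft 1.5 Fz -9.0 j6 125 [ 568.7 -147.    49.6]
t 6.0 R 68.0 phi -55.4 yaw -54.8 z 49.7 Fr 17.3 Ft 0.6 Fz -10.5 j6 125 [ 568.6 -147.    49.7]
```

Contact is at R≈68.2 with about 5 N/mm of compliance, and the press is 17 N. Starting stroke 1 at 4° per row.

```bash
python3 -m handwheel '[[0.0005,-0.0046,0,-4],[-0.0001,-0.0046,0,-4],[-0.0001,-0.0046,0,-4],[-0.0001,-0.0046,0,-4],[-0.0001,-0.0046,0,-4]]' >/dev/null; python3 -c "from h import *;st()"
python3 -m handwheel '[[-0.0001,-0.0046,0,-4],[-0.0002,-0.0046,0,-4],[-0.0001,-0.0046,0,-4],[-0.0002,-0.0046,0,-4],[-0.0001,-0.0046,0,-4]]' >/dev/null; python3 -c "
from h import *;st();s=r.snapshot('side');cv2.imwrite('pics/s2.png',cv2.resize(s[230:330,200:340,::-1],None,fx=4,fy=4))"
```

```text
t 6.5 R 68.2 phi -35.6 yaw -34.6 z 49.7 Fr 14.8 Ft -1.6 Fz -9.9 j6 107 [ 585.5 -130.7   49.7]
t 7.0 R 68.1 phi -15.2 yaw -14.6 z 49.7 Fr 14.0 Ft -2.3 Fz -11.0 j6 89 [ 595.7 -108.8   49.7]
```

View pics/s2.png

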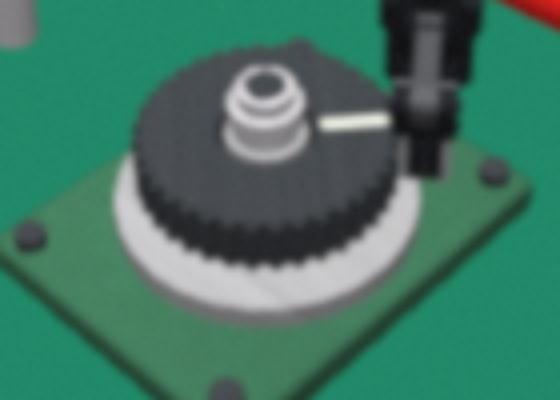

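The line has turned along with the finger and now points to about (387,120) in the crop. I'll add a mark reader (brightness sampled along collar-top rays) and carry on.

```bash
cat >> h.py <<'E'
def mark():
    for n in("side","scene"):
        p=r.camera_params(n);g=cv2.GaussianBlur(r.snapshot(n),(3,3),0).min(2).astype(np.float32)
        K=np.array([[p["fx"],0,p["cx"]],[0,p["fy"],p["cy"]],[0,0,1]]);A=np.arange(-180,180,2.)
        a=np.radians(A)[:,None];q=np.arange(36,49,2)
        P=np.stack([C[0]+q*np.cos(a),C[1]+q*np.sin(a),66+0*q*a],-1).reshape(-1,3)
        uv=cv2.projectPoints(P,cv2.Rodrigues(np.array(p["R"]))[0],np.array(p["t"],float),K,np.array(p["D"],float))[0].reshape(len(A),-1,2).astype(np.float32)
        v=np.median(cv2.remap(g,uv[...,0],uv[...,1],1),1);k=v.argmax()
        w=np.clip(np.roll(v,90-k)[80:101]-100,0,None);print(n,"mark",round(A[k]+2*(w@np.arange(-10,11))/max(w.sum(),1e-6),1),"val",v[k])
E
python3 -c "from h import *;mark()"
python3 -m handwheel '[[-0.0001,-0.0046,0,-4],[-0.0002,-0.0046,0,-4],[-0.0001,-0.0046,0,-4],[-0.0002,-0.0046,0,-4],[-0.0001,-0.0046,0,-4],[-0.0002,-0.0046,0,-4],[-0.0001,-0.0046,0,-4],[-0.0002,-0.0046,0,-4],[-0.0001,-0.0046,0,-4],[-0.0002,-0.0046,0,-4]]' >/dev/null; python3 -c "from h import *;st();mark()"
```

```text
side mark -0.3 val 207.30469
scene mark -4.0 val 175.76953
t 8.1 R 67.6 phi 25.5 yaw 25.4 z 49.7 Fr 10.0 Ft -1.4 Fz -5.6 j6 54 [591.  -61.9  49.7]
side mark 38.9 val 209.21094
scene mark 40.0 val 81.87109
```

```bash
python3 -m handwheel '[[-0.0002,-0.0046,0,-4],[-0.0002,-0.0046,0,-4],[-0.0002,-0.0046,0,-4],[-0.0002,-0.0046,0,-4],[-0.0002,-0.0046,0,-4],[-0.0002,-0.0046,0,-4],[-0.0002,-0.0046,0,-4],[-0.0002,-0.0046,0,-4],[-0.0002,-0.0046,0,-4],[-0.0002,-0.0046,0,-4]]' >/dev/null; python3 -c "from h import *;st()"
python3 -m handwheel '[[-0.0002,-0.0046,0,-4],[-0.0002,-0.0046,0,-4],[-0.0002,-0.0046,0,-4],[-0.0002,-0.0046,0,-4],[-0.0002,-0.0046,0,-4]]' >/dev/null; python3 -c "from h import *;st();mark()"
```

```text
t 9.2 R 66.9 phi 65.8 yaw 65.4 z 49.6 Fr 6.6 Ft -2.2 Fz -2.0 j6 16 [557.4 -29.9  49.6]
t 9.7 R 66.7 phi 85.9 yaw 85.4 z 49.5 Fr 4.0 Ft -2.1 Fz 0.4 j6 -4 [534.7 -24.5  49.5]
side mark 96.2 val 219.04297
scene mark -123.4 val 131.36719
```

Axis is actually about (530.6,-91.9); I'll press in a bit more on this side.

```bash
sed -i 's/C=np.array(.*/C=np.array([530.6,-91.9])/' h.py
python3 -m handwheel '[[-0.0006,-0.0046,0,-4],[-0.0006,-0.0046,0,-4],[-0.0004,-0.0046,0,-4],[-0.0002,-0.0046,0,-4],[-0.0002,-0.0046,0,-4],[-0.0002,-0.0046,0,-4],[-0.0002,-0.0046,0,-4],[-0.0002,-0.0046,0,-4],[-0.0002,-0.0046,0,-4],[-0.0002,-0.0046,0,-4]]' >/dev/null; python3 -c "from h import *;st()"
python3 -m handwheel '[[-0.0002,-0.0046,0,-4],[-0.0002,-0.0046,0,-4],[-0.0002,-0.0046,0,-4],[-0.0002,-0.0046,0,-4],[-0.0002,-0.0046,0,-4]]' >/dev/null; python3 -c "from h import *;st();mark()"
```

```text
t 10.8 R 67.2 phi 126.6 yaw 125.3 z 49.3 Fr 5.7 Ft -1.3 Fz 2.5 j6 -46 [490.5 -38.   49.3]
t 11.3 R 67.2 phi 146.6 yaw 145.3 z 49.2 Fr 2.3 Ft -1.7 Fz 0.2 j6 -68 [474.5 -54.9  49.2]
side mark 155.9 val 208.9834
scene mark 160.3 val 164.30664
```

```bash

python3 -m handwheel '[[-0.0009,-0.0046,0,-4],[-0.0007,-0.0046,0,-4],[-0.0003,-0.0046,0,-4],[-0.0002,-0.0046,0,-4],[-0.0002,-0.0046,0,-4],[-0.0002,-0.0046,0,-4],[-0.0002,-0.0046,0,-4],[-0.0002,-0.0046,0,-4]]' >/dev/null; python3 -c "from h import *;st()"
python3 -m handwheel '[[-0.0002,-0.0046,0,-4],[-0.0002,-0.0046,0,-4],[-0.0002,-0.0046,0,-4],[-0.0002,-0.0046,0,-4],[-0.0002,-0.0046,0,-4],[-0.0002,-0.0046,0,-4],[-0.0002,-0.0046,0,-4],[-0.0002,-0.0046,0,-4]]' >/dev/null; python3 -c "from h import *;st();mark()"
```

```text
t 12.2 R 66.9 phi 178.7 yaw 177.2 z 49.0 Fr 3.9 Ft -0.9 Fz 3.9 j6 -104 [463.7 -90.3  49. ]
t 13.0 R 67.0 phi -149.4 yaw -150.8 z 49.0 Fr 1.6 Ft -1.0 Fz 0.1 j6 -140 [ 472.9 -126.1   49. ]
side mark 84.4 val 122.59961
scene mark -151.0 val 152.56445
```

```bash

python3 -m handwheel '[[0.006,0,0,0],[0.006,0,0,0],[-0.0008,0.0111,0,8.5],[-0.0008,0.0111,0,8.5],[-0.0008,0.0111,0,8.5],[-0.0008,0.0111,0,8.5],[-0.0008,0.0111,0,8.5],[-0.0008,0.0111,0,8.5],[-0.0008,0.0111,0,8.5],[-0.0008,0.0111,0,8.5]]' >/dev/null; python3 -c "from h import *;st();mark()"
python3 -m handwheel '[[-0.0008,0.0111,0,8.5],[-0.0008,0.0111,0,8.5],[-0.0008,0.0111,0,8.5],[-0.0008,0.0111,0,8.5],[-0.0008,0.0111,0,8.5],[-0.0008,0.0111,0,8.5],[-0.0008,0.0111,0,8.5],[-0.0008,0.0111,0,8.5],[-0.0008,0.0111,0,8.5],[-0.0008,0.0111,0,8.5]]' >/dev/null; python3 -c "from h import *;st();mark()"
```

```text
t 14.1 R 75.5 phi 144.1 yaw 140.8 z 49.5 Fr 0.2 Ft -0.4 Fz -0.9 j6 -63 [469.5 -47.6  49.5]
side mark -151.3 val 213.21094
scene mark -151.1 val 152.70801
t 15.2 R 70.8 phi 56.3 yaw 56.2 z 49.3 Fr -0.1 Ft -0.1 Fz 1.5 j6 25 [569.9 -33.   49.3]
side mark -151.3 val 211.21094
scene mark -38.0 val 59.5625
```

```bash

python3 -m handwheel '[[0.003,0.0108,0,8.5],[-0.0008,0.0111,0,8.5],[-0.0008,0.0111,0,8.5],[-0.0008,0.0111,0,8.5],[-0.0008,0.0111,0,8.5],[-0.0008,0.0111,0,8.5],[-0.0008,0.0111,0,8.5],[-0.0008,0.0111,0,8.5],[-0.0008,0.0111,0,8.5],[-0.0008,0.0111,0,8.5]]' >/dev/null; python3 -c "from h import *;st()"
python3 -m handwheel '[[-0.0008,0.0111,0,8.5],[-0.0008,0.0111,0,8.5],[-0.0008,0.0111,0,8.5],[-0.0008,0.0111,0,8.5],[-0.0008,0.0111,0,8.5],[0,0,0,0]]' >/dev/null; python3 -c "from h import *;st();mark()"
```

```text
t 16.3 R 74.1 phi -29.2 yaw -28.6 z 49.2 Fr 0.5 Ft 0.7 Fz 0.7 j6 102 [ 595.2 -128.1   49.2]
t 16.9 R 74.4 phi -72.7 yaw -71.1 z 49.0 Fr -0.4 Ft -0.7 Fz 0.2 j6 140 [ 552.7 -163.    49. ]
side mark -151.2 val 194.9375
scene mark -151.0 val 153.2959
```

```bash

python3 -m handwheel '[[-0.004,0,0,0],[-0.003,0,0,0],[-0.002,0,0,0],[-0.0002,-0.0057,0,-5],[-0.0003,-0.0057,0,-5],[-0.0002,-0.0057,0,-5],[-0.0003,-0.0057,0,-5],[-0.0002,-0.0057,0,-5],[-0.0003,-0.0057,0,-5],[-0.0002,-0.0057,0,-5]]' >/dev/null; python3 -c "from h import *;st()"
python3 -m handwheel '[[-0.0003,-0.0057,0,-5],[-0.0002,-0.0057,0,-5],[-0.0003,-0.0057,0,-5],[-0.0002,-0.0057,0,-5],[-0.0003,-0.0057,0,-5],[-0.0002,-0.0057,0,-5],[-0.0003,-0.0057,0,-5],[-0.0002,-0.0057,0,-5],[-0.0003,-0.0057,0,-5],[-0.0002,-0.0057,0,-5]]' >/dev/null; python3 -c "from h import *;st();mark()"
```

```text
t 18.0 R 67.3 phi -36.3 yaw -35.9 z 49.6 Fr 8.2 Ft -1.4 Fz -4.5 j6 108 [ 584.8 -131.8   49.6]
t 19.0 R 67.5 phi 13.7 yaw 14.1 z 49.6 Fr 9.1 Ft -1.8 Fz -6.5 j6 64 [596.2 -75.9  49.6]
side mark -63.3 val 216.85352
scene mark -168.0 val 62.179688
```

```bash

python3 -m handwheel '[[-0.0003,-0.0057,0,-5],[-0.0002,-0.0057,0,-5],[-0.0003,-0.0057,0,-5],[-0.0003,-0.0057,0,-5],[-0.0003,-0.0057,0,-5],[-0.0003,-0.0057,0,-5],[-0.0003,-0.0057,0,-5],[-0.0003,-0.0057,0,-5],[-0.0003,-0.0057,0,-5],[-0.0003,-0.0057,0,-5]]' >/dev/null; python3 -c "from h import *;st();mark()"
python3 -m handwheel '[[-0.0004,-0.0057,0,-5],[-0.0004,-0.0057,0,-5],[-0.0004,-0.0057,0,-5],[-0.0003,-0.0057,0,-5],[-0.0003,-0.0057,0,-5],[-0.0003,-0.0057,0,-5],[-0.0003,-0.0057,0,-5],[-0.0003,-0.0057,0,-5],[-0.0003,-0.0057,0,-5],[-0.0003,-0.0057,0,-5]]' >/dev/null; python3 -c "from h import *;st();mark()"
```

```text
t 20.1 R 67.5 phi 63.7 yaw 64.1 z 49.6 Fr 10.1 Ft -1.2 Fz -2.0 j6 17 [560.4 -31.4  49.6]
side mark -11.6 val 205.08594
scene mark -13.9 val 167.15625
t 21.2 R 67.2 phi 114.1 yaw 114.1 z 49.3 Fr 10.5 Ft -1.0 Fz 4.4 j6 -34 [503.2 -30.6  49.3]
side mark 38.4 val 213.04883
scene mark 36.6 val 190.625
```

First full turn reached. Continuing the stroke.

```bash

python3 -m handwheel '[[-0.0003,-0.0057,0,-5],[-0.0003,-0.0057,0,-5],[-0.0003,-0.0057,0,-5],[-0.0003,-0.0057,0,-5],[-0.0003,-0.0057,0,-5],[-0.0003,-0.0057,0,-5],[-0.0003,-0.0057,0,-5],[-0.0003,-0.0057,0,-5],[-0.0003,-0.0057,0,-5],[-0.0003,-0.0057,0,-5]]' >/dev/null; python3 -c "from h import *;st()"
python3 -m handwheel '[[-0.0003,-0.0057,0,-5],[-0.0003,-0.0057,0,-5],[-0.0003,-0.0057,0,-5],[-0.0003,-0.0057,0,-5],[-0.0003,-0.0057,0,-5],[-0.0003,-0.0057,0,-5],[-0.0003,-0.0057,0,-5],[-0.0003,-0.0057,0,-5],[-0.0003,-0.0057,0,-5]]' >/dev/null; python3 -c "from h import *;st();mark()"
```

```text
t 22.3 R 67.0 phi 164.5 yaw 164.1 z 48.8 Fr 7.7 Ft -1.4 Fz 5.7 j6 -89 [466.1 -74.   48.8]
t 23.2 R 66.9 phi -150.6 yaw -150.9 z 48.8 Fr 5.1 Ft -1.7 Fz 2.1 j6 -140 [ 472.3 -124.7   48.8]
side mark 127.8 val 192.51953
scene mark 132.7 val 162.45508
```

Remaining is about 268°, one full stroke. Rewinding.

```bash

python3 -m handwheel '[[0.006,0,0,0],[0.006,0,0,0],[-0.0008,0.0111,0,8.5],[-0.0008,0.0111,0,8.5],[-0.0008,0.0111,0,8.5],[-0.0008,0.0111,0,8.5],[-0.0008,0.0111,0,8.5],[-0.0008,0.0111,0,8.5],[-0.0008,0.0111,0,8.5],[-0.0008,0.0111,0,8.5]]' >/dev/null; python3 -c "from h import *;st();mark()"
python3 -m handwheel '[[-0.0008,0.0111,0,8.5],[-0.0008,0.0111,0,8.5],[-0.0008,0.0111,0,8.5],[-0.0008,0.0111,0,8.5],[-0.0008,0.0111,0,8.5],[-0.0008,0.0111,0,8.5],[-0.0008,0.0111,0,8.5],[-0.0008,0.0111,0,8.5],[-0.0008,0.0111,0,8.5],[-0.0008,0.0111,0,8.5]]' >/dev/null; python3 -c "from h import *;st();mark()"
python3 -m handwheel '[[0.0005,0.0111,0,8.5],[-0.0008,0.0111,0,8.5],[-0.0008,0.0111,0,8.5],[-0.0008,0.0111,0,8.5],[-0.0008,0.0111,0,8.5],[-0.0008,0.0111,0,8.5],[-0.0008,0.0111,0,8.5],[-0.0008,0.0111,0,8.5],[-0.0008,0.0111,0,8.5],[-0.0008,0.0111,0,8.5]]' >/dev/null; python3 -c "from h import *;st()"
python3 -m handwheel '[[-0.0008,0.0111,0,8.5],[-0.0008,0.0111,0,8.5],[-0.0008,0.0111,0,8.5],[-0.0008,0.0111,0,8.5],[-0.0008,0.0111,0,8.5],[0,0,0,0]]' >/dev/null; python3 -c "from h import *;st();mark()"
```

```text
t 24.3 R 75.4 phi 143.0 yaw 140.4 z 49.4 Fr -0.5 Ft -0.0 Fz -0.0 j6 -62 [470.4 -46.5  49.4]
side mark 130.0 val 215.25
scene mark 132.7 val 161.39258
t 25.4 R 71.5 phi 55.7 yaw 55.8 z 49.2 Fr 0.0 Ft -0.1 Fz 0.1 j6 26 [570.9 -32.8  49.2]
side mark 130.0 val 212.25
scene mark -4.0 val 59.77539
t 26.5 R 74.4 phi -31.1 yaw -29.1 z 49.2 Fr 0.6 Ft 0.8 Fz -0.9 j6 102 [ 594.3 -130.4   49.2]
t 27.1 R 76.0 phi -74.1 yaw -71.5 z 49.0 Fr 0.2 Ft -0.5 Fz 0.1 j6 140 [ 551.5 -165.    49. ]
side mark 130.0 val 216.33789
scene mark 132.7 val 162.67383
```

```bash

python3 -m handwheel '[[-0.005,0,0,0],[-0.003,0,0,0],[-0.0025,0,0,0],[-0.0002,-0.0057,0,-5],[-0.0003,-0.0057,0,-5],[-0.0002,-0.0057,0,-5],[-0.0003,-0.0057,0,-5],[-0.0002,-0.0057,0,-5],[-0.0003,-0.0057,0,-5],[-0.0002,-0.0057,0,-5]]' >/dev/null; python3 -c "from h import *;st()"
python3 -m handwheel '[[-0.0003,-0.0057,0,-5],[-0.0002,-0.0057,0,-5],[-0.0003,-0.0057,0,-5],[-0.0002,-0.0057,0,-5],[-0.0003,-0.0057,0,-5],[-0.0002,-0.0057,0,-5],[-0.0003,-0.0057,0,-5],[-0.0002,-0.0057,0,-5],[-0.0003,-0.0057,0,-5],[-0.0002,-0.0057,0,-5]]' >/dev/null; python3 -c "from h import *;st();mark()"
python3 -m handwheel '[[-0.0003,-0.0057,0,-5],[-0.0002,-0.0057,0,-5],[-0.0003,-0.0057,0,-5],[-0.0003,-0.0057,0,-5],[-0.0003,-0.0057,0,-5],[-0.0003,-0.0057,0,-5],[-0.0003,-0.0057,0,-5],[-0.0003,-0.0057,0,-5],[-0.0003,-0.0057,0,-5],[-0.0003,-0.0057,0,-5]]' >/dev/null; python3 -c "from h import *;st();mark()"
```

```text
t 28.2 R 67.2 phi -37.8 yaw -36.4 z 49.6 Fr 11.2 Ft -1.2 Fz -6.6 j6 109 [ 583.7 -133.1   49.6]
t 29.2 R 67.4 phi 13.0 yaw 13.6 z 49.8 Fr 14.2 Ft -2.1 Fz -8.2 j6 64 [596.3 -76.7  49.8]
side mark -144.7 val 212.98438
scene mark -166.0 val 60.73535
t 30.3 R 67.3 phi 63.7 yaw 63.6 z 49.8 Fr 13.7 Ft -2.6 Fz -2.9 j6 18 [560.4 -31.5  49.8]
side mark -91.1 val 219.95703
scene mark 18.0 val 61.625
```

```bash

python3 -m handwheel '[[-0.0004,-0.0057,0,-5],[-0.0003,-0.0057,0,-5],[-0.0003,-0.0057,0,-5],[-0.0003,-0.0057,0,-5],[-0.0003,-0.0057,0,-5],[-0.0003,-0.0057,0,-5],[-0.0003,-0.0057,0,-5],[-0.0003,-0.0057,0,-5],[-0.0003,-0.0057,0,-5],[-0.0003,-0.0057,0,-5]]' >/dev/null; python3 -c "from h import *;st();mark()"
python3 -m handwheel '[[-0.0003,-0.0057,0,-5],[-0.0003,-0.0057,0,-5],[-0.0003,-0.0057,0,-5],[-0.0003,-0.0057,0,-5],[-0.0003,-0.0057,0,-5],[-0.0003,-0.0057,0,-5],[-0.0003,-0.0057,0,-5],[-0.0003,-0.0057,0,-5],[-0.0003,-0.0057,0,-5],[-0.0003,-0.0057,0,-5]]' >/dev/null; python3 -c "from h import *;st();mark()"
```

```text
t 31.4 R 67.2 phi 114.2 yaw 113.6 z 49.6 Fr 9.7 Ft -3.1 Fz 5.2 j6 -33 [503.1 -30.6  49.6]
side mark -38.4 val 211.67871
scene mark -40.0 val 160.95312
t 32.5 R 67.0 phi 164.5 yaw 163.6 z 48.9 Fr 2.4 Ft -1.0 Fz -0.7 j6 -89 [466.  -74.   48.9]
side mark 10.6 val 206.9375
scene mark 7.3 val 174.53906
```

```bash

python3 -m handwheel '[[-0.0008,-0.0057,0,-5],[-0.0006,-0.0057,0,-5],[-0.0003,-0.0057,0,-5],[-0.0003,-0.0057,0,-5],[-0.0003,-0.0057,0,-5],[-0.0001,-0.0034,0,-3],[0,0,0,0]]' >/dev/null; python3 -c "from h import *;st();mark()"
```

```text
t 33.3 R 66.8 phi -167.2 yaw -168.8 z 48.9 Fr 4.9 Ft 0.5 Fz 0.6 j6 -120 [ 465.5 -106.7   48.9]
side mark 38.1 val 214.60742
scene mark 35.1 val 189.29297
```

The line is at the pointer. I'll back straight out, rise and check.

```bash

python3 -m handwheel '[[0.004,0,0,0],[0.008,0,0,0],[0.01,0,0,0],[0,0,-0.02,0],[0,0,-0.03,0],[0,0,-0.03,0],[0,0,-0.03,0],[0,0,-0.02,0],[0,0,0,0],[0,0,0,0]]' >/dev/null; python3 -c "
from h import *;st();mark();a,b=r.snapshot('scene'),r.snapshot('side')
cv2.imwrite('pics/end.png',np.hstack([cv2.resize(a[130:300,110:340,::-1],(400,296)),cv2.resize(b[190:390,140:400,::-1],(385,296))]))"
```

```text
t 34.4 R 88.2 phi -167.4 yaw -168.8 z 179.2 Fr -0.5 Ft 0.7 Fz -0.6 j6 -122 [ 444.5 -111.1  179.2]
side mark 38.1 val 215.0
scene mark 35.1 val 186.86328
```

View pics/end.png

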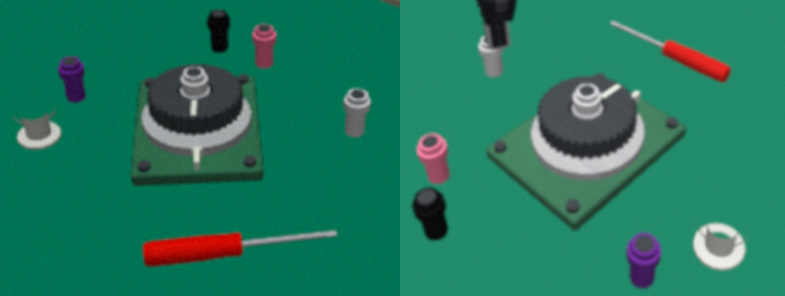

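The line (194,107) sits in the pointer's direction (197,155) in the scene half, and the two line up in the side half too. The fitting is upright and the other objects are in place.

```bash
python3 -c "from bench import r;print(r.hand_in())"
```

```text
the job is handed in; nothing more can be done
None
```

I turned the collar anticlockwise until its line met the pointer, then two more full turns. In the last pictures the line was back at the pointer (within about 3°), the fitting stood upright and the other objects looked undisturbed; I handed the job in at about 34 s, and no verdict came back.

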